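# Shut the pill box

## Robot

A 6-joint arm with a two-finger parallel gripper is mounted at the origin on the work surface. World frame = base frame: x ahead of the robot, y to its left, z up, the work surface at z = 0. Lengths are in m, angles in rad, forces in N, time in s.
With the tool pointing down it reaches from about 0.325 to 0.775 m from the base axis. Payload 9.3 kg.
Tool frame: the origin (TCP) lies between the finger pads; the fingertips stand 8 mm ahead of it and the grasp point (between the pads) lies 11 mm behind it; z points along the fingers, y is the line along which they close (so a half turn about z gives the same grasp; the last joint's range is limited). The gripper opens to 85 mm and grips with 20 to 120 N. Pads are 22 mm wide; open, the fingers measure 114 mm over their backs; the gripper's body (76 mm by 85 mm) begins 54 mm behind the grasp point. The pads swing forward as they close: fully open they stand 13 mm farther back than shut.
Start: joints at [-1.285, 0.259, 0.021, 1.334, 0, 1.418], TCP at [0.234, -0.498, 0.239] pointing down, gripper open.
Joint ranges: [-3.04, 3.04], [-0.91, 1.82], [-1.04, 1.36], [-1.92, 1.95], [-1.52, 1.45], [-3.14, 3.14]. Speed limits (rad/s): [2.22, 2.22, 2.79, 3.14, 3.14, 3.14].

## Interface

Orientations are given as a unit quaternion [x, y, z, w].
In Python, from rig import manip gives the robot as it stands.
- The arm moves only by the tool play_rows, never from a script. Its argument "series" is a list that holds one entry, the list of rows, each a list of 7 numbers: the shift along the world's x, y, z in units of 25 mm (1.0 is 25 mm), then the turn, a rotation vector about the world's x, y, z in units of 5 degrees (1.0 is 5 degrees), then the finger opening in mm, from 0 to 85.4. A call has 1 to 20 rows; each row shifts and turns the commanded pose from where the row before left it; what a row does not reach is not made up. A row lasts 1/10 s, in which the tool goes at most 50 mm and 8.59 degrees, less where a joint would pass 70% of its speed; a pose out of reach is approached as far as the arm can. A call is refused whole if a number of a shift passes 1 or a number of a turn 1, either way. A call with a gripper value outside its range is refused whole. The fingers move at their own pace and stop on an object; "grip_force" is the grip in N (left out, the last holds). Time passes only in rows, so rows that do not move let the fingers close. It gives the time, the measured TCP pose, the force, the opening and the grip force at its end, in the units of the state.
- manip.state(): the state, without advancing time (a new reading comes with each control period).
- manip.snapshot(name): name is "side" or "top" or "wrist"; returns a dict with "frame" (480x640x3 uint8, blue, green, red), "fx", "fy", "cx", "cy" (pixels), "pose" (4x4, takes a point from camera to world coordinates). Camera axes: x right, y up, looking along -z (the intrinsics and any distortion apply to the point x, -y, -z); pixel columns grow to the right and rows downward; lengths in m; the calibration is good to about 2 mm. A picture is of the moment at which its call begins. There is no depth.
- manip.sign_off(): hands the job in; it is judged then, once.
The state is a dict: "t": time; "joint_pos": joint angles; "joint_velocities": joint speeds; "effort": joint torques, N m; "tcp_pos": TCP position; "ee_rot": TCP orientation; "ft_force": force on the tool from outside, world axes, zero at the start; "ft_torque": the same for the moment, N m; "gripper_width": opening from 0.0 (shut) to 1.0 (fully open); "grasp_force": force on a finger pad.
Only numpy, scipy, OpenCV 4.12 (cv2) and the standard library are available. Lean on these libraries where they do the work, as an engineer would, in place of code of your own. Each camera call takes 0.05 s, during which the arm holds its last target. There are 200 camera calls.

## Task

The white pill box has been left standing open. From behind, push its lid gently forward past upright, then take your hand away and let the lid swing down by its own weight. It comes to rest on the clasp, so press the middle of its front edge down, firmly but not hard, until the clasp snaps and the lid is fully shut; do not force the hinge, shove the box along the ledge or disturb the other toiletries.

Things in the scene. Friction and masses are not known exactly. Their poses are not given: they have to be found in the camera images.
- pillbox: White plastic pill box, loose on an oak ledge (top 10 to 40 mm above the table), 120 (x) x 180 (y) x 50 mm high without its lid, 62 mm shut, about 0.8 kg filled. Origin: centre of its underside; z up, -x is its front, towards the robot; the lid's hinge axis is the line x = 60, z = 50 mm, along y. A few newtons sideways can slide it.
- lid_edge (a point): Middle of the lid's front edge on its outer face: 120 mm from the hinge axis along the lid, 12 mm outward. Lid open: the top of the standing lid, 157 mm over the underside; it rises 13 mm on its way to upright. The lid is a white shell 120 x 180 x 12 mm, about 0.2 kg, mirror inside. Under 1 N at the top tips it; over 12 N would strain the hinge. Shut, over 25 N would crack it.
- lid (a joint): Lid angle about the hinge, rad: 0 snapped shut, 1.57 upright, 1.95 leaning back on its stop. Stiffish damped hinge: once below 1.15 to 1.3 the lid drops by itself, in 1 to 3 s, to rest at about 0.043 (edge 5 mm high) on the clasp, a springy tongue in the middle of the box's front. About 10 N down at the front edge snaps it past, 1.6 mm above shut.
- mug: Glass toothbrush mug, 72 mm across the rim, 95 mm high, a brush standing in it to 180 mm. Origin: centre of its underside. Loose bystander beside the box.
- soap_dish: White ceramic soap dish with a bar of soap, 125 x 85 x 22 mm (soap to 30 mm). Origin: centre of its underside, x along its length. Loose bystander beside the box.
- hair_pick: Black plastic hair pick lying flat, 173 mm long, 66 mm wide, 7 mm thick, teeth to its +x. Origin: on its underside, near its middle. Loose bystander.
- ear_cleaner: Stainless steel ear cleaner lying flat in front of the box, 106 mm long along its x, 6 mm wide, 5 mm thick. Origin: on its underside, near its middle. Loose bystander.

How it is judged:
On the way, in this order (a step that is already met when the one before it is completed fails the run):
1. the lid is past upright and swinging down with nothing touching it (value of joint lid between 0.1 and 0.8 rad and contact force between pillbox and the fingers below 0.05 N and contact force between pillbox and the arm below 0.05 N), for 0.1 s.
2. the lid is snapped shut under the clasp (value of joint lid below 0.012 rad), for 0.3 s.
At the end, for the whole second after the job is handed in: the lid is snapped shut under its clasp (within 0.012 rad of fully closed) and at rest, and the box and the four bystanders are within 15 mm of where they started (value of joint lid below 0.012 rad and velocity of joint lid below 0.05 rad/s and linear speed of pillbox below 0.01 m/s and distance of each of pillbox, mug, soap_dish, hair_pick, ear_cleaner from where it was at the start of the episode below 0.015 m); the robot touches nothing.
It fails at once if the lid is carried down by the hand instead of being let fall (value of joint lid between 0.15 and 0.8 rad and (contact force between pillbox and the fingers above 0.3 N or contact force between pillbox and the arm above 0.3 N)).
It fails at once if the standing lid or its hinge is forced (value of joint lid above 0.8 rad and (contact force between pillbox and the fingers above 12 N or contact force between pillbox and the arm above 12 N)).
It fails at once if the box is pressed too hard (contact force between pillbox and the fingers above 25 N or contact force between pillbox and the arm above 25 N).
It fails at once if the box is shoved along the ledge or lifted (distance of pillbox from where it was at the start of the episode above 0.015 m).
It fails at once if the mug, soap dish, hair pick or ear cleaner is disturbed (distance of any of mug, soap_dish, hair_pick, ear_cleaner from where it was at the start of the episode above 0.015 m).
It also fails if it takes over 64 s, if anything falls off the work surface, if the arm or the gripper's body presses on something with over 40 N, if the wrist force passes 120 N, or if a joint passes its speed limit or range.

## Working session

There is one attempt and no reset: what is moved stays moved. The work goes in short steps, Python scripts to look and compute and a tool call to move; the robot and the scene stay as the last step left them, time stands still between calls to the robot, and variables do not carry over. Pictures are saved under pics/ and viewed, at most 10 in all, crops included, and the job is handed in when it is done.

Besides the shell and the picture viewer there is one more tool, called as a command line: name --argument value ..., lists and objects as JSON in quotes. play_rows: Moves the arm, as the interface text tells. Its arguments: {"type":"object","properties":{"series":{"type":"array"},"grip_force":{"type":"number"}},"required":["series"]}

```bash
mkdir -p pics; cat > h.py <<'E'
import numpy as np, cv2, json
from rig import manip
def snap(n,f):
    s=manip.snapshot(n); cv2.imwrite(f'pics/{f}.png',s['frame'])
    json.dump({k:(np.array(v).tolist()) for k,v in s.items() if k!='frame'},open(f'pics/{f}.json','w')); return s
def K(s): return np.array([[s['fx'],0,s['cx']],[0,s['fy'],s['cy']],[0,0,1.]])
def ld(f): return json.load(open(f'pics/{f}.json'))
def ray(s,u,v):
    P=np.array(s['pose']); d=np.array([(u-s['cx'])/s['fx'],-(v-s['cy'])/s['fy'],-1.]); return P[:3,3],P[:3,:3]@d
def atz(s,u,v,z):
    o,d=ray(s,u,v); return o+d*(z-o[2])/d[2]
def proj(s,p):
    P=np.array(s['pose']); c=P[:3,:3].T@(np.array(p)-P[:3,3]); return s['cx']-s['fx']*c[0]/c[2], s['cy']+s['fy']*c[1]/c[2]
def tri(obs):
    A=np.zeros((3,3));b=np.zeros(3)
    for s,u,v in obs:
        o,d=ray(s,u,v);d/=np.linalg.norm(d);M=np.eye(3)-np.outer(d,d);A+=M;b+=M@o
    return np.linalg.solve(A,b)
E
python3 - <<'E'
from h import *
for n in ['side','top']:
    s=snap(n,n+'0'); print(n,s.keys(),np.round(s['pose'],3).tolist(),s['fx'],s['cx'],s['cy'])
print(manip.state())
E
```

```text
side dict_keys(['frame', 'fx', 'fy', 'cx', 'cy', 'pose']) [[0.792, -0.446, 0.416, 0.92], [0.61, 0.59, -0.528, -0.676], [-0.01, 0.673, 0.74, 0.921], [0.0, 0.0, 0.0, 1.0]] 534.6395526189623 317.99661641799906 238.13969207618143
top dict_keys(['frame', 'fx', 'fy', 'cx', 'cy', 'pose']) [[0.027, 0.981, -0.194, 0.169], [-1.0, 0.027, -0.004, -0.11], [0.001, 0.194, 0.981, 1.626], [0.0, 0.0, 0.0, 1.0]] 624.052749030441 329.60420397045874 235.89503075107731
{'t': 0.1, 'joint_pos': array([-1.28460145e+00,  2.59168407e-01,  2.08880134e-02,  1.33369566e+00,
        4.26459192e-05,  1.41820152e+00]), 'joint_velocities': array([ 0.0017427 , -0.0002069 ,  0.00197262, -0.00104706,  0.00089904,
        0.00064071]), 'effort': array([ 4.66767844e-03, -5.56692445e+01,  3.45072985e+01,  1.15022413e-02,
       -1.07314888e-04,  2.55501919e-05]), 'tcp_pos': array([ 0.2336132 , -0.49768619,  0.23872877]), 'ee_rot': array([ 9.76029168e-01,  2.17638957e-01, -1.80980365e-05, -5.89968728e-04]), 'ft_force': array([ 0.51693591,  0.09964512, -0.70528527]), 'ft_torque': array([ 0.00559197, -0.01629852,  0.01214057]), 'grasp_force': 0.0, 'gripper_width': 1.0011006228215962}
```

View pics/side0.png

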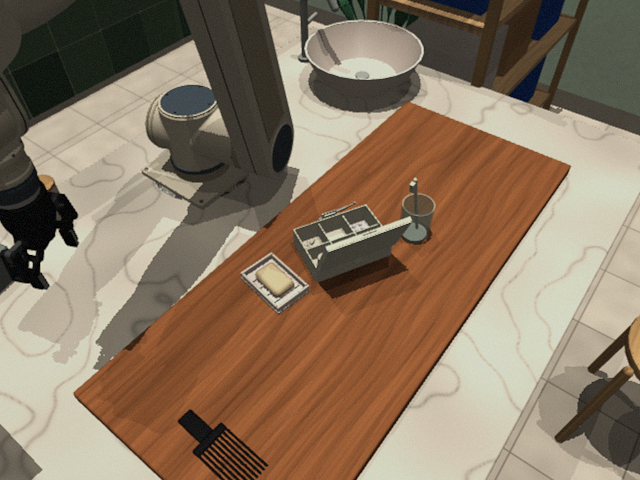

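View pics/top0.png

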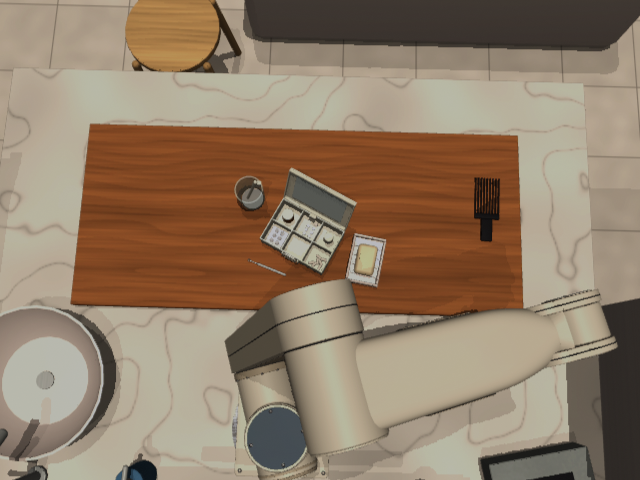

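The box is at about (308,222) in top, lid leaning back toward the top of the image. The mug (249,193) is to its left, the soap dish (366,260) to its right and the ear cleaner (268,268) in front. Next I'll enlarge.

```bash
python3 - <<'E'
import cv2
a=cv2.imread('pics/top0.png')[155:305,220:400]; cv2.imwrite('pics/topc.png',cv2.resize(a,None,fx=4,fy=4,interpolation=cv2.INTER_CUBIC))
a=cv2.imread('pics/side0.png')[170:320,230:440]; cv2.imwrite('pics/sidec.png',cv2.resize(a,None,fx=3.8,fy=3.8,interpolation=cv2.INTER_CUBIC))
E
```

```text
(no output)
```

View pics/topc.png

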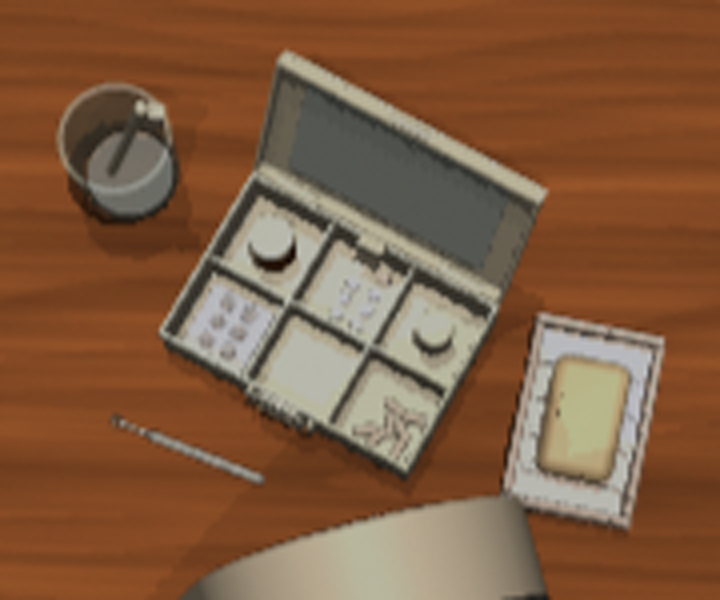

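View pics/sidec.png

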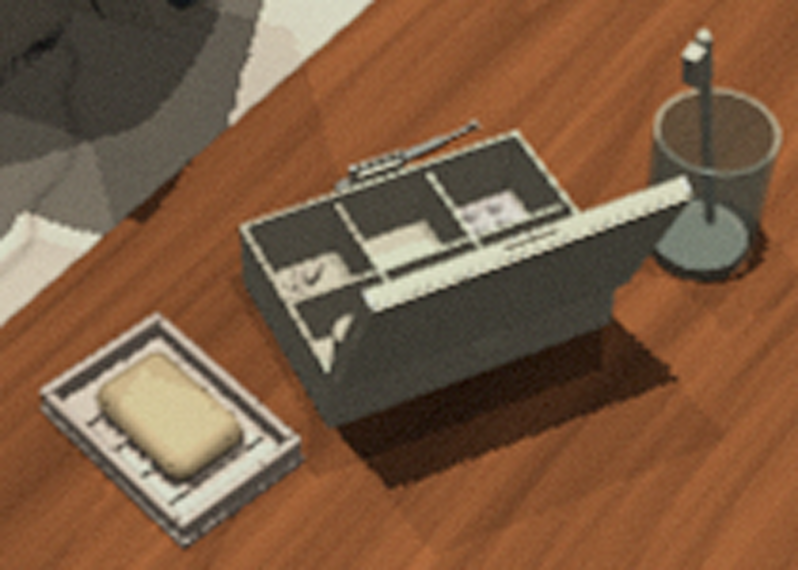

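```bash
cat > m.py <<'E'
from h import *
from scipy.optimize import least_squares
T=ld('top0');S=ld('side0')
t=lambda u,v:(T,(u+.5)/4-.5+220,(v+.5)/4-.5+155)
s=lambda u,v:(S,(u+.5)/3.8-.5+230,(v+.5)/3.8-.5+170)
print('FR',tri([t(408,478),s(242,229)]),'FL',tri([t(163,335),s(518,130)]))
# fit x,y,yaw,zledge
L=1.95
def lidpt(r,out): # hinge frame: along lid r, outward
    return np.array([60-r*np.cos(L)+out*np.sin(L)*1, 50+r*np.sin(L)+out*np.cos(L)])
def W(p,b):
    c,sn=np.cos(p[2]),np.sin(p[2]); x,y,z=np.array(b)/1000; return np.array([p[0]+c*x-sn*y,p[1]+sn*x+c*y,p[3]+z])
lo=lidpt(120,12)
print('lidedge',lo)
obs=[(t(163,335),(-60,90,50)),(t(408,478),(-60,-90,50)),(s(242,229),(-60,-90,50)),(s(518,130),(-60,90,50)),
 (t(285,52),(lo[0],90,lo[1])),(t(547,190),(lo[0],-90,lo[1])),(s(372,311),(lo[0],-90,lo[1])),(s(690,190),(lo[0],90,lo[1])),(s(332,425),(60,-90,0))]
f=lambda p:np.concatenate([np.array(proj(o[0],W(p,b)))-o[1:] for o,b in obs])
r=least_squares(f,[.5,-.07,-.5,.02],loss='soft_l1'); p=r.x
print(p,np.degrees(p[2]),np.round(f(p).reshape(-1,2),1).tolist())
np.save('p.npy',p)
print('lid edge world',W(p,(lo[0],0,lo[1])))
zl=p[3]
for n,o,z in [('mugrim L',t(57,140),zl+.095),('mugrim R',t(173,140),zl+.095),('brush',t(150,108),zl+.18),('soapTL',t(538,315),zl+.022),('soapTR',t(664,340),zl+.022),('soapBL',t(503,492),zl+.022),('ear a',t(113,418),zl),('ear b',t(263,480),zl)]:
    print(n,np.round(atz(*o,z),3))
E
python3 m.py
```

```text
FR [ 0.38052187 -0.08302783  0.06872779] FL [0.46598871 0.07361427 0.07667245]
lidedge [115.56921634 157.03299582]
[ 0.47662498 -0.03158766 -0.47273082  0.02554941] -27.08548089272368 [[-1.6, -0.1], [-0.5, -2.0], [-1.6, -1.1], [-1.4, -0.2], [-0.7, -0.6], [-0.4, -0.4], [-0.3, 0.2], [0.3, 1.1], [-1.5, 1.0]]
lid edge world [ 0.57951952 -0.08420855  0.1825824 ]
mugrim L [0.577 0.139 0.121]
mugrim R [0.579 0.066 0.121]
brush [0.575 0.071 0.206]
soapTL [ 0.489 -0.166  0.048]
soapTR [ 0.475 -0.248  0.048]
soapBL [ 0.374 -0.146  0.048]
ear a [0.418 0.107 0.026]
ear b [0.38  0.008 0.026]
```

The fit agrees to about 1–2 px: ledge top z≈0.0255, box at (0.477, -0.032) with yaw -27°, lid edge at (0.580, -0.084, 0.183). I'll move behind the lid with the fingers shut, staying high and turning to line up with the box.

play_rows --series '[[[0.5, 0.5, 0.3, 0, 0, 1, 0], [0.76, 0.79, 0.3, 0, 0, 1, 0], [0.76, 0.79, 0.3, 0, 0, 1, 0], [0.76, 0.79, 0.3, 0, 0, 1, 0], [0.76, 0.79, 0.3, 0, 0, 1, 0], [0.76, 0.79, 0.3, 0, 0, 1, 0], [0.76, 0.79, 0.3, 0, 0, 1, 0], [0.76, 0.79, 0.3, 0, 0, 1, 0], [0.76, 0.79, 0, 0, 0, 1, 0], [0.76, 0.79, 0, 0, 0, 1, 0], [0.76, 0.79, 0, 0, 0, 1, 0], [0.76, 0.79, 0, 0, 0, 1, 0], [0.76, 0.79, 0, 0, 0, 1, 0], [0.76, 0.79, 0, 0, 0, 1, 0], [0.76, 0.79, 0, 0, 0, 1, 0], [0.76, 0.79, 0, 0, 0, 1, 0], [0.76, 0.79, 0, 0, 0, 1, 0], [0.76, 0.79, 0, 0, 0, 1, 0], [0.76, 0.79, 0, 0, 0, 1, 0], [0.76, 0.79, 0, 0, 0, 1, 0]]]'

```text
t: 2.1
tcp_pos: [0.6078, -0.1092, 0.2989]
ee_rot: [0.459, 0.888, -0.0, -0.0]
ft_force: [-0.3, -0.3, 0.2]
gripper_width: -0.001
grasp_force: 0.0
```

play_rows --series '[[[0.4, 0.2, 0, 0, 0, 1, 0], [0, 0, 0, 0, 0, 1, 0], [0, 0, 0, 0, 0, 1, 0], [0, 0, 0, 0, 0, 1, 0], [0, 0, 0, 0, 0, 1, 0], [0, 0, 0, 0, 0, 0.6, 0], [0, 0, 0, 0, 0, 0, 0]]]'

```text
t: 2.8
tcp_pos: [0.6171, -0.1051, 0.2988]
ee_rot: [0.232, 0.973, 0.0, -0.0]
ft_force: [0.4, -0.2, -1.2]
gripper_width: -0.004
grasp_force: 0.0
```

```bash
python3 - <<'E'
from h import *
from scipy.spatial.transform import Rotation as R
st=manip.state(); p=np.load('p.npy')
print(st['t'],st['tcp_pos'],R.from_quat(st['ee_rot']).as_matrix().round(3).tolist(),st['ft_force'],st['joint_pos'])
c,s=np.cos(p[2]),np.sin(p[2]); d=st['tcp_pos'][:2]-p[:2]; print('box frame',c*d[0]+s*d[1],-s*d[0]+c*d[1],st['tcp_pos'][2]-p[3])
a=snap('side','side1'); f=a['frame'][60:320,180:480]; cv2.imwrite('pics/side1c.png',cv2.resize(f,None,fx=2.3,fy=2.3,interpolation=cv2.INTER_CUBIC)); print(proj(a,st['tcp_pos']-[0,0,.008]))
E
```

```text
2.8 [ 0.61711097 -0.10508912  0.29883178] [[-0.892, 0.451, -0.001], [0.451, 0.892, 0.0], [0.001, -0.0, -1.0]] [ 0.41108003 -0.21566136 -1.22717562] [-3.02634451e-01  3.89098131e-01  3.62582312e-01  1.54512463e+00
  2.77690909e-05  1.65374641e-01]
box frame 0.15854527284619133 -0.0014744381395675327 0.27328237867614746
(np.float64(386.2628403239364), np.float64(209.38403812796759))
```

View pics/side1c.png

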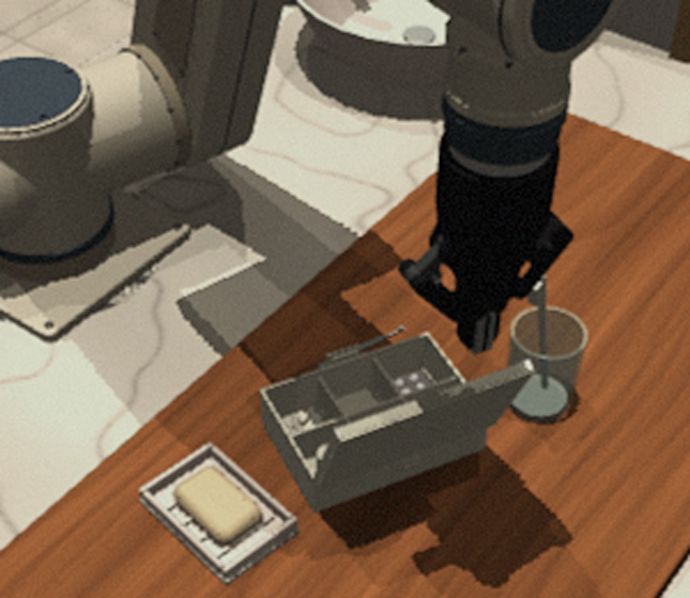

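The picture agrees: fingertip about 32 mm behind the lid, predicted crop position (474,343) against about (480,350) seen. Descending to tip z≈0.172 and approaching.

play_rows --series '[[[0, 0, -0.6, 0, 0, 0, 0], [0, 0, -0.6, 0, 0, 0, 0], [0, 0, -0.6, 0, 0, 0, 0], [0, 0, -0.6, 0, 0, 0, 0], [0, 0, -0.6, 0, 0, 0, 0], [0, 0, -0.6, 0, 0, 0, 0], [0, 0, -0.6, 0, 0, 0, 0], [0, 0, -0.6, 0, 0, 0, 0], [-0.178, 0.091, 0, 0, 0, 0, 0], [-0.178, 0.091, 0, 0, 0, 0, 0], [-0.178, 0.091, 0, 0, 0, 0, 0], [-0.178, 0.091, 0, 0, 0, 0, 0], [-0.089, 0.045, 0, 0, 0, 0, 0], [-0.089, 0.045, 0, 0, 0, 0, 0], [-0.089, 0.045, 0, 0, 0, 0, 0], [-0.089, 0.045, 0, 0, 0, 0, 0], [-0.089, 0.045, 0, 0, 0, 0, 0], [-0.089, 0.045, 0, 0, 0, 0, 0], [-0.089, 0.045, 0, 0, 0, 0, 0]]]'

```text
t: 4.75
tcp_pos: [0.5838, -0.0882, 0.1794]
ee_rot: [0.232, 0.973, -0.0, 0.0]
ft_force: [0.5, -1.4, 0.8]
gripper_width: -0.002
grasp_force: 0.7
```

play_rows --series '[[[-0.089, 0.045, 0, 0, 0, 0, 0], [-0.089, 0.045, 0, 0, 0, 0, 0], [-0.089, 0.045, 0, 0, 0, 0, 0], [-0.089, 0.045, 0, 0, 0, 0, 0], [-0.089, 0.045, 0, 0, 0, 0, 0], [-0.089, 0.045, 0, 0, 0, 0, 0], [-0.089, 0.045, 0, 0, 0, 0, 0], [-0.089, 0.045, 0, 0, 0, 0, 0]]]'

```text
t: 5.55
tcp_pos: [0.5658, -0.0791, 0.1793]
ee_rot: [0.232, 0.973, -0.0, -0.0]
ft_force: [0.3, -0.5, 0.3]
gripper_width: -0.001
grasp_force: 0.4
```

```bash
python3 - <<'E'
from h import *
a=snap('side','side2'); f=a['frame'][120:320,230:450]; cv2.imwrite('pics/side2c.png',cv2.resize(f,None,fx=2.9,fy=2.9,interpolation=cv2.INTER_CUBIC))
E
```

```text
(no output)
```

View pics/side2c.png

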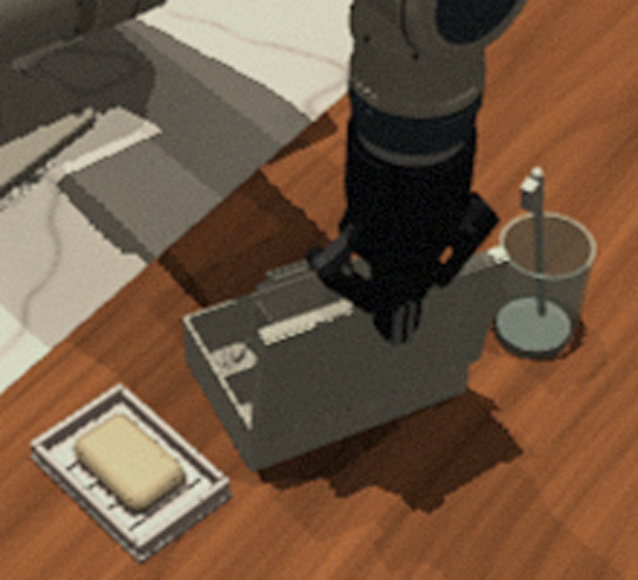

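The lid is moving up ahead of the finger, the box's near bottom corner hasn't moved, and forces are about 1 N. Continuing.

play_rows --series '[[[-0.089, 0.045, 0, 0, 0, 0, 0], [-0.089, 0.045, 0, 0, 0, 0, 0], [-0.089, 0.045, 0, 0, 0, 0, 0], [-0.089, 0.045, 0, 0, 0, 0, 0], [-0.089, 0.045, 0, 0, 0, 0, 0], [-0.089, 0.045, 0, 0, 0, 0, 0], [-0.089, 0.045, 0, 0, 0, 0, 0], [-0.089, 0.045, 0, 0, 0, 0, 0], [-0.089, 0.045, 0, 0, 0, 0, 0], [-0.089, 0.045, 0, 0, 0, 0, 0], [-0.089, 0.045, 0, 0, 0, 0, 0], [-0.089, 0.045, 0, 0, 0, 0, 0], [-0.089, 0.045, 0, 0, 0, 0, 0], [-0.089, 0.045, 0, 0, 0, 0, 0], [-0.089, 0.045, 0, 0, 0, 0, 0], [-0.089, 0.045, 0, 0, 0, 0, 0]]]'

```text
t: 7.2
tcp_pos: [0.5301, -0.0611, 0.1793]
ee_rot: [0.232, 0.973, -0.0, -0.0]
ft_force: [0.6, 0.0, 0.6]
gripper_width: -0.003
grasp_force: 0.1
```

```bash
python3 - <<'E'
from h import *
a=snap('side','side3'); f=a['frame'][120:320,230:450]; cv2.imwrite('pics/side3c.png',cv2.resize(f,None,fx=2.9,fy=2.9,interpolation=cv2.INTER_CUBIC))
E
```

```text
(no output)
```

View pics/side3c.png

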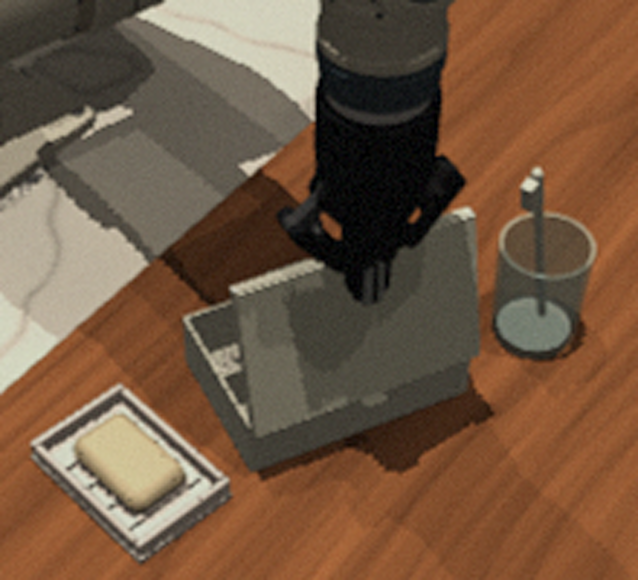

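The lid is past upright, around 1.33 rad, and the box hasn't moved. A bit more, then I'll withdraw.

play_rows --series '[[[-0.089, 0.045, 0, 0, 0, 0, 0], [-0.089, 0.045, 0, 0, 0, 0, 0], [-0.089, 0.045, 0, 0, 0, 0, 0], [-0.089, 0.045, 0, 0, 0, 0, 0], [-0.089, 0.045, 0, 0, 0, 0, 0], [-0.089, 0.045, 0, 0, 0, 0, 0], [-0.089, 0.045, 0, 0, 0, 0, 0], [-0.089, 0.045, 0, 0, 0, 0, 0], [-0.089, 0.045, 0, 0, 0, 0, 0], [-0.089, 0.045, 0, 0, 0, 0, 0], [-0.089, 0.045, 0, 0, 0, 0, 0], [0.445, -0.225, 0, 0, 0, 0, 0], [0.534, -0.27, 0.2, 0, 0, 0, 0], [0, 0, 0.8, 0, 0, 0, 0], [0, 0, 0.8, 0, 0, 0, 0], [0, 0, 0.8, 0, 0, 0, 0], [0, 0, 0.8, 0, 0, 0, 0], [0, 0, 0, 0, 0, 0, 0], [0, 0, 0, 0, 0, 0, 0], [0, 0, 0, 0, 0, 0, 0]]]'

```text
t: 9.25
tcp_pos: [0.5304, -0.0613, 0.2633]
ee_rot: [0.232, 0.973, 0.0, -0.001]
ft_force: [0.4, -0.1, 0.3]
gripper_width: 0.003
grasp_force: 0.0
```

play_rows --series '[[[0, 0, 0, 0, 0, 0, 0], [0, 0, 0, 0, 0, 0, 0], [0, 0, 0, 0, 0, 0, 0], [0, 0, 0, 0, 0, 0, 0], [0, 0, 0, 0, 0, 0, 0], [0, 0, 0, 0, 0, 0, 0], [0, 0, 0, 0, 0, 0, 0], [0, 0, 0, 0, 0, 0, 0], [0, 0, 0, 0, 0, 0, 0], [0, 0, 0, 0, 0, 0, 0], [0, 0, 0, 0, 0, 0, 0], [0, 0, 0, 0, 0, 0, 0], [0, 0, 0, 0, 0, 0, 0], [0, 0, 0, 0, 0, 0, 0], [0, 0, 0, 0, 0, 0, 0], [0, 0, 0, 0, 0, 0, 0], [0, 0, 0, 0, 0, 0, 0], [0, 0, 0, 0, 0, 0, 0], [0, 0, 0, 0, 0, 0, 0], [0, 0, 0, 0, 0, 0, 0]]]'

```text
t: 11.25
tcp_pos: [0.5304, -0.0612, 0.2643]
ee_rot: [0.232, 0.973, 0.0, 0.0]
ft_force: [-0.1, -0.6, 0.8]
gripper_width: -0.003
grasp_force: 0.0
```

```bash
python3 - <<'E'
from h import *
a=snap('side','side4'); f=a['frame'][120:320,230:450]; cv2.imwrite('pics/side4c.png',cv2.resize(f,None,fx=2.9,fy=2.9,interpolation=cv2.INTER_CUBIC))
p=np.load('p.npy')
for z in (.062,.067):
  for x in (-45,-52,-60):
    c,s=np.cos(p[2]),np.sin(p[2]); w=[p[0]+c*x/1e3,p[1]+s*x/1e3,p[3]+z]; u=proj(a,w); print(x,z,np.round(w,4),(u[0]-230)*2.9,(u[1]-120)*2.9)
print(manip.state()['tcp_pos'],manip.state()['ft_force'])
E
```

```text
-45 0.062 [ 0.4366 -0.0111  0.0875] 295.6825088018715 279.7835141350663
-52 0.062 [ 0.4303 -0.0079  0.0875] 291.58128309339696 273.85458980544337
-60 0.062 [ 0.4232 -0.0043  0.0875] 286.9306332356918 267.13139214457584
-45 0.067 [ 0.4366 -0.0111  0.0925] 295.74359612213334 275.1109723864599
-52 0.067 [ 0.4303 -0.0079  0.0925] 291.62917959148314 269.1803905060053
-60 0.067 [ 0.4232 -0.0043  0.0925] 286.96368697856184 262.45547927072647
[ 0.53038835 -0.06119079  0.26427591] [0.37853546 0.34123016 0.24882101]
```

View pics/side4c.png

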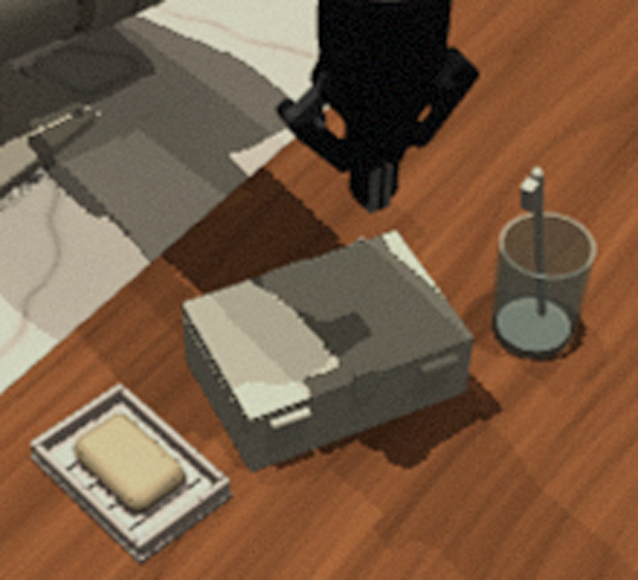

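The lid has dropped onto the clasp: flat top with its front edge near (287,265), box and neighbours not moved. Now over the front edge and down to just above it.

play_rows --series '[[[-0.5, 0.265, 0, 0, 0, 0, 0], [-0.5, 0.265, 0, 0, 0, 0, 0], [-0.5, 0.265, 0, 0, 0, 0, 0], [-0.5, 0.265, 0, 0, 0, 0, 0], [-0.5, 0.265, 0, 0, 0, 0, 0], [-0.5, 0.265, 0, 0, 0, 0, 0], [-0.5, 0.265, 0, 0, 0, 0, 0], [-0.5, 0.265, 0, 0, 0, 0, 0], [0, 0, -0.8, 0, 0, 0, 0], [0, 0, -0.8, 0, 0, 0, 0], [0, 0, -0.8, 0, 0, 0, 0], [0, 0, -0.8, 0, 0, 0, 0], [0, 0, -0.8, 0, 0, 0, 0], [0, 0, -0.8, 0, 0, 0, 0], [0, 0, -0.8, 0, 0, 0, 0], [0, 0, -0.3, 0, 0, 0, 0], [0, 0, -0.1, 0, 0, 0, 0], [0, 0, 0, 0, 0, 0, 0]]]'

```text
t: 13.1
tcp_pos: [0.4305, -0.0081, 0.1147]
ee_rot: [0.232, 0.973, -0.0, 0.0]
ft_force: [-0.1, -0.4, -0.3]
gripper_width: -0.003
grasp_force: 0.0
```

play_rows --series '[[[0, 0, -0.04, 0, 0, 0, 0], [0, 0, -0.04, 0, 0, 0, 0], [0, 0, -0.04, 0, 0, 0, 0], [0, 0, -0.04, 0, 0, 0, 0], [0, 0, 0, 0, 0, 0, 0]]]'

```text
t: 13.6
tcp_pos: [0.4303, -0.0082, 0.1102]
ee_rot: [0.232, 0.973, -0.0, -0.0]
ft_force: [-0.5, 0.5, 0.4]
gripper_width: -0.0
grasp_force: 0.0
```

play_rows --series '[[[0, 0, -0.04, 0, 0, 0, 0], [0, 0, -0.04, 0, 0, 0, 0], [0, 0, -0.04, 0, 0, 0, 0], [0, 0, -0.04, 0, 0, 0, 0], [0, 0, -0.04, 0, 0, 0, 0], [0, 0, -0.04, 0, 0, 0, 0], [0, 0, 0, 0, 0, 0, 0]]]'

```text
t: 14.3
tcp_pos: [0.4303, -0.0082, 0.1041]
ee_rot: [0.232, 0.973, -0.0, -0.0]
ft_force: [-0.3, -0.2, -0.2]
gripper_width: 0.001
grasp_force: 0.0
```

play_rows --series '[[[0, 0, -0.04, 0, 0, 0, 0], [0, 0, -0.04, 0, 0, 0, 0], [0, 0, 0, 0, 0, 0, 0]]]'

```text
t: 14.6
tcp_pos: [0.4303, -0.0081, 0.1021]
ee_rot: [0.232, 0.973, 0.0, -0.0]
ft_force: [0.6, -0.3, 0.4]
gripper_width: -0.003
grasp_force: 0.0
```

play_rows --series '[[[0, 0, -0.03, 0, 0, 0, 0], [0, 0, 0, 0, 0, 0, 0]]]'

```text
t: 14.8
tcp_pos: [0.4304, -0.0082, 0.1015]
ee_rot: [0.232, 0.973, 0.0, -0.0]
ft_force: [-0.4, -0.1, 0.0]
gripper_width: 0.001
grasp_force: 0.0
```

play_rows --series '[[[0, 0, -0.03, 0, 0, 0, 0], [0, 0, -0.03, 0, 0, 0, 0], [0, 0, 0, 0, 0, 0, 0]]]'

```text
t: 15.1
tcp_pos: [0.4304, -0.0081, 0.1002]
ee_rot: [0.232, 0.973, 0.0, 0.0]
ft_force: [-2.1, 0.8, 6.0]
gripper_width: -0.001
grasp_force: 2.5
```

play_rows --series '[[[0, 0, -0.03, 0, 0, 0, 0], [0, 0, 0, 0, 0, 0, 0]]]'

```text
t: 15.3
tcp_pos: [0.4304, -0.0081, 0.0997]
ee_rot: [0.232, 0.973, 0.0, 0.0]
ft_force: [-2.8, 0.7, 7.9]
gripper_width: -0.003
grasp_force: 3.9
```

play_rows --series '[[[0, 0, -0.02, 0, 0, 0, 0], [0, 0, 0, 0, 0, 0, 0]]]'

```text
t: 15.5
tcp_pos: [0.4303, -0.0081, 0.0992]
ee_rot: [0.232, 0.973, 0.0, 0.0]
ft_force: [-3.3, 0.4, 8.0]
gripper_width: -0.004
grasp_force: 4.1
```

play_rows --series '[[[0, 0, -0.02, 0, 0, 0, 0], [0, 0, 0, 0, 0, 0, 0]]]'

```text
t: 15.7
tcp_pos: [0.4303, -0.0081, 0.0988]
ee_rot: [0.232, 0.973, 0.0, 0.0]
ft_force: [-3.5, 0.7, 8.2]
gripper_width: 0.006
grasp_force: 4.4
```

play_rows --series '[[[0, 0, -0.02, 0, 0, 0, 0], [0, 0, 0, 0, 0, 0, 0]]]'

```text
t: 15.9
tcp_pos: [0.4302, -0.0081, 0.0981]
ee_rot: [0.232, 0.973, 0.0, 0.0]
ft_force: [-2.9, 0.3, 6.9]
gripper_width: -0.003
grasp_force: 3.3
```

play_rows --series '[[[0, 0, -0.02, 0, 0, 0, 0], [0, 0, 0, 0, 0, 0, 0]]]'

```text
t: 16.1
tcp_pos: [0.4301, -0.008, 0.0975]
ee_rot: [0.232, 0.973, 0.0, -0.0]
ft_force: [-2.3, 1.1, 5.5]
gripper_width: 0.004
grasp_force: 2.7
```

play_rows --series '[[[0, 0, -0.02, 0, 0, 0, 0], [0, 0, 0, 0, 0, 0, 0]]]'

```text
t: 16.3
tcp_pos: [0.4301, -0.008, 0.0968]
ee_rot: [0.232, 0.973, 0.0, -0.0]
ft_force: [-2.3, 1.6, 3.0]
gripper_width: -0.003
grasp_force: 1.6
```

play_rows --series '[[[0, 0, -0.02, 0, 0, 0, 0], [0, 0, 0, 0, 0, 0, 0]]]'

```text
t: 16.5
tcp_pos: [0.4301, -0.008, 0.0963]
ee_rot: [0.232, 0.973, 0.0, -0.0]
ft_force: [-2.9, 1.5, 5.8]
gripper_width: 0.001
grasp_force: 2.8
```

play_rows --series '[[[0, 0, -0.02, 0, 0, 0, 0], [0, 0, 0, 0, 0, 0, 0]]]'

```text
t: 16.7
tcp_pos: [0.4301, -0.008, 0.0962]
ee_rot: [0.232, 0.973, 0.0, -0.0]
ft_force: [-5.2, 2.1, 11.4]
gripper_width: 0.001
grasp_force: 5.7
```

The force dropped and then rose against a hard stop, so the clasp has snapped. Holding briefly, then lifting off.

play_rows --series '[[[0, 0, -0.01, 0, 0, 0, 0], [0, 0, 0, 0, 0, 0, 0], [0, 0, 0, 0, 0, 0, 0], [0, 0, 0, 0, 0, 0, 0], [0, 0, 0, 0, 0, 0, 0], [0, 0, 0.1, 0, 0, 0, 0], [0, 0, 0.2, 0, 0, 0, 0], [0, 0, 0.6, 0, 0, 0, 0], [0, 0, 0.8, 0, 0, 0, 0], [0, 0, 0.8, 0, 0, 0, 0], [0, 0, 0.8, 0, 0, 0, 0], [0, 0, 0.8, 0, 0, 0, 0], [0, 0, 0.8, 0, 0, 0, 0], [0.4, -0.2, 0.4, 0, 0, 0, 0], [0.8, -0.4, 0, 0, 0, 0, 0], [0.8, -0.4, 0, 0, 0, 0, 0], [0.8, -0.4, 0, 0, 0, 0, 0], [0.8, -0.4, 0, 0, 0, 0, 0], [0, 0, 0, 0, 0, 0, 0], [0, 0, 0, 0, 0, 0, 0]]]'

```text
t: 18.7
tcp_pos: [0.5203, -0.0532, 0.2276]
ee_rot: [0.232, 0.973, 0.0, -0.001]
ft_force: [-0.2, -0.5, -0.1]
gripper_width: 0.004
grasp_force: 0.0
```

```bash
python3 - <<'E'
from h import *
a=snap('side','side5'); b=cv2.imread('pics/side4.png')
g=lambda f:cv2.resize(f[185:305,285:405],None,fx=3.3,fy=3.3,interpolation=cv2.INTER_CUBIC)
cv2.imwrite('pics/cmp.png',np.hstack([g(b),g(a['frame'])]))
E
```

```text
(no output)
```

View pics/cmp.png

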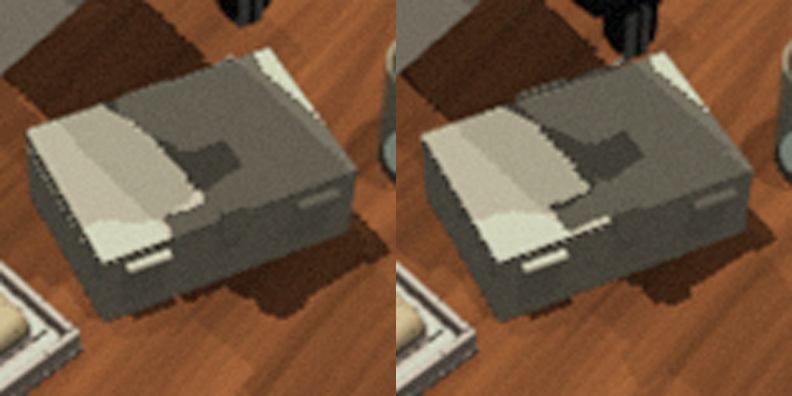

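The front edge now sits about 1.3 px lower (crop rows 131 to 135), which matches the 5 mm drop to shut. The box hasn't moved. Handing in.

```bash
python3 -c "
from rig import manip
print(manip.sign_off())"
```

```text
the job is handed in; nothing more can be done
None
```

I pushed the lid past upright, let it fall on its own and pressed it shut until the clasp snapped; nothing visibly shifted in the side view (the hair pick and ear cleaner weren't rechecked), and the job is handed in, though no verdict came back.

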